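# Find the fossil-lab clamp that still grips, by feeler gauge

## Robot

A 6-joint arm with a two-finger parallel gripper is mounted at the origin on the work surface. World frame = base frame: x ahead of the robot, y to its left, z up, the work surface at z = 0. Lengths are in m, angles in rad, forces in N, time in s.
With the tool pointing down it reaches from about 0.25 to 0.725 m from the base axis. Payload 4 kg.
Tool frame: the origin (TCP) lies at the very end of the fingers, on their centre line; the grasp point (between the pads) lies 19 mm behind it; z points along the fingers, y is the line along which they close (so a half turn about z gives the same grasp; the last joint's range is limited). The gripper opens to 85 mm and grips with 20 to 120 N. Pads are 22 mm wide; open, the fingers measure 114 mm over their backs; the gripper's body (76 mm by 85 mm) begins 54 mm behind the grasp point. The pads swing forward as they close: fully open they stand 13 mm farther back than shut.
Start: joints at [-1.215, 0.241, 0.005, 1.335, 0, 1.571], TCP at [0.174, -0.469, 0.231] pointing down, gripper open.
Joint ranges: [-2.72, 2.72], [-1.05, 1.87], [-1.09, 1.28], [-1.99, 2.15], [-1.42, 1.44], [-3.14, 3.14]. Speed limits (rad/s): [2.79, 2.79, 3.14, 3.14, 3.14, 3.14].

## Interface

Orientations are given as a unit quaternion [x, y, z, w].
In Python, from workcell import bot gives the robot as it stands.
- The arm moves only by the tool carry_out, never from a script. Its argument "increments" is one flat list of numbers, 5 for each row, row after row: the finger opening in cm, from 0 to 8.54, then the shift along the tool's x, y, z in cm, then the turn about the tool's z in rad. A call has exactly 5 rows; each row shifts and turns the commanded pose from where the row before left it, along the tool's axes as they then stand; what a row does not reach is not made up. A row lasts 1/8 s, in which the tool goes at most 62.5 mm and 10.7 degrees, less where a joint would pass 70% of its speed; a pose out of reach is approached as far as the arm can. A call with a gripper value outside its range is refused whole. The fingers move at their own pace and stop on an object; the grip force is fixed at half the most. Time passes only in rows, so rows that do not move let the fingers close, or fill a call up. It gives the time, the measured TCP pose, the force, the opening and the grip force at its end, in the units of the state.
- bot.get_obs(): the state, without advancing time (a new reading comes with each control period).
- bot.camera(name): name is "scene" or "top" or "wrist"; returns a dict with "pixels" (420x560x3 uint8, blue, green, red), "range_z" (420x560 float32, m along the optical axis (not along the pixel's ray), 0 where there is no reading), "mtx" (3x3 intrinsics, pixels), "D" ([k1, k2, p1, p2, k3] as OpenCV has them; the pictures are not rectified), "eye" and "attitude" of the camera in the world. Camera axes: x right, y down, z forward; pixel columns grow to the right and rows downward; lengths in m; the calibration is good to about 2 mm. A picture is of the moment at which its call begins.
- bot.job_done(): hands the job in; it is judged then, once.
Trained networks look in a picture, given as the dict that the camera call returned (one of the last four; its "shot" number tells which), for a name from the list of things; names that differ only in an ending like _2 or _b are one class to them, and where a whole thing is asked for, a point or a joint stands for the part that bears it (a point fixed in the world has none). Each returns a list of dicts, best first, with "p" (0 to 1); they miss things now and then, are a little off and sometimes report something else, mostly with a low value. They report only what shows in the picture. A call takes as long as a camera call. They do not tell look-alikes from the thing itself.
- bot.find_in(picture, name): "xyz" ([x, y, z] in m, in the coordinates of the camera as it stood for that picture, good to about 4 mm: the middle of the surface that is visible of it).
- bot.regions_of(picture, name): "mask" (420x560 bool, what is visible of it).
- bot.place_of(picture, name): "xyz" ([x, y, z] in m, in the coordinates of the camera as it stood for that picture, good to about 4 mm: a listed point, or the origin of a listed thing).
The state is a dict: "clock": time; "joint_pos": joint angles; "joint_vel": joint speeds; "tau": joint torques, N m; "eef_pos": TCP position; "tool_rot": TCP orientation; "ft_force": force on the tool from outside, world axes, zero at the start; "ft_torque": the same for the moment, N m; "grip_width": finger opening in m; "grasp_force": force on a finger pad.
Only numpy, scipy, OpenCV 4.12 (cv2) and the standard library are available. Lean on these libraries where they do the work, as an engineer would, in place of code of your own. Each camera call takes 0.05 s, during which the arm holds its last target. There are 200 camera calls.

## Task

Of the three small spring clamps on the bench one still grips, one has gone slack and one has seized; they look alike. Take the feeler gauge from its stand, slide its blade gently into the gaps to feel which clamp grips it with a light springy drag, never forcing it (60 N is too much), and leave it standing fully home in that clamp, shoulder down on the top, let go. Leave the other things on the bench where they are.

Things in the scene. Friction and masses are not known exactly. Their poses are not given: they have to be found in the camera images.
- gauge: loose feeler gauge, about 120 g, kept blade down in its stand with its shoulder on the stand's top. Origin: middle of the shoulder, the flat underside of the handle; z points up. Handle: black block above the shoulder, 18 mm along x, 40 mm along y, 50 mm tall. Steel blade below it, 6 mm thick along x, 22 mm wide along y. A half turn about z makes no difference.
- gauge_tip (a point): lower end of the gauge's blade, 56 mm below the shoulder; it is rounded across the thickness (3 mm radius) and narrows to 16 mm wide over the last 15 mm
- stand: fixed wooden block with a loose upright slot, in which the gauge is kept; origin at the centre of its underside, top 70 mm above the bench. Foot 70 x 70 mm. The slot is 12 mm along x and 30 mm along y.
- clamp_a: one of three fixed spring clamps, alike outside; any one may be the good one. Grey block 46 x 46 mm on a 64 x 60 mm foot, on wooden plinths of differing height (0 to 20 mm); origin: centre of the foot's underside; top 70 mm above it. An upright slot opens in the top over the origin: 9 mm wide along x, 26 mm along y, flared to 19 mm along x in its top 10 mm, 60 mm deep.
- clamp_a_mouth (a point): slot centre at the flat top of clamp_a, where the shoulder lands. Rigid walls to 18 mm down; a steel pad slopes in from +x from 19 to 38 mm down. Good: it gives way 2 to 5 mm at 5 to 7 N sideways and the blade drags, 2 to 10 N, from there on. Slack: pad worn, no drag (but a blade held off-centre rubs on the slot walls) until the shoulder lands. Seized: pad immovable, blade stops hard 15 to 30 mm short of home.
- clamp_b: one of three fixed spring clamps, alike outside; any one may be the good one. Grey block 46 x 46 mm on a 64 x 60 mm foot, on wooden plinths of differing height (0 to 20 mm); origin: centre of the foot's underside; top 70 mm above it. An upright slot opens in the top over the origin: 9 mm wide along x, 26 mm along y, flared to 19 mm along x in its top 10 mm, 60 mm deep.
- clamp_b_mouth (a point): slot centre at the flat top of clamp_b, where the shoulder lands. Rigid walls to 18 mm down; a steel pad slopes in from +x from 19 to 38 mm down. Good: it gives way 2 to 5 mm at 5 to 7 N sideways and the blade drags, 2 to 10 N, from there on. Slack: pad worn, no drag (but a blade held off-centre rubs on the slot walls) until the shoulder lands. Seized: pad immovable, blade stops hard 15 to 30 mm short of home.
- clamp_c: one of three fixed spring clamps, alike outside; any one may be the good one. Grey block 46 x 46 mm on a 64 x 60 mm foot, on wooden plinths of differing height (0 to 20 mm); origin: centre of the foot's underside; top 70 mm above it. An upright slot opens in the top over the origin: 9 mm wide along x, 26 mm along y, flared to 19 mm along x in its top 10 mm, 60 mm deep.
- clamp_c_mouth (a point): slot centre at the flat top of clamp_c, where the shoulder lands. Rigid walls to 18 mm down; a steel pad slopes in from +x from 19 to 38 mm down. Good: it gives way 2 to 5 mm at 5 to 7 N sideways and the blade drags, 2 to 10 N, from there on. Slack: pad worn, no drag (but a blade held off-centre rubs on the slot walls) until the shoulder lands. Seized: pad immovable, blade stops hard 15 to 30 mm short of home.
- tray: bystander: open cardboard specimen tray 100 x 80 x 30 mm with two stones fast in it, origin at the centre of its underside
- jar: bystander: amber jar, 50 mm across, 70 mm tall, origin at the centre of its underside
- brush: bystander: brush lying on the bench beyond the clamps, about 200 mm long
- fossil: bystander: round fossil lump, 68 mm across, 24 mm high, origin at the centre of its underside
Things that resemble listed ones, but are neither listed nor needed, are in the scene too. Leave any green look-alike of the gauge alone.

How it is judged:
By the outcome, as a careful person would: the job done as asked, in the order asked, and still so for the second after the job is handed in, with the robot touching nothing.
It also fails if it takes over 72 s, if anything falls off the work surface, if the arm or the gripper's body presses on something with over 40 N, if the wrist force passes 120 N, or if a joint passes its speed limit or range.

## Working session

There is one attempt and no reset: what is moved stays moved. The work goes in short steps, Python scripts to look and compute and a tool call to move; the robot and the scene stay as the last step left them, time stands still between calls to the robot, and variables do not carry over. Pictures are saved under pics/ and viewed, at most 10 in all, crops included, and the job is handed in when it is done.

Besides the shell and the picture viewer there is one more tool, called after "Request:" in YAML: its name, and indented under it one key for each argument. carry_out: Moves the arm, as the interface text tells. Its arguments: {"type":"object","properties":{"increments":{"type":"array","items":{"type":"number"}}},"required":["increments"]}

```bash
mkdir -p pics; cat > h.py <<'E'
import numpy as np, cv2
from scipy.spatial.transform import Rotation as R
from workcell import bot
def Rt(c):
    a=np.array(c["attitude"],float)
    return (R.from_quat(a).as_matrix() if a.size==4 else a.reshape(3,3)), np.array(c["eye"],float)
def world(c,p):
    M,t=Rt(c); return np.asarray(p)@M.T+t
def cloud(c):
    z=c["range_z"]; h,w=z.shape
    u,v=np.meshgrid(np.arange(w),np.arange(h))
    n=cv2.undistortPoints(np.stack([u,v],-1).reshape(-1,1,2).astype(np.float32),np.array(c["mtx"],float),np.array(c["D"],float)).reshape(h,w,2)
    P=np.dstack([n[...,0]*z,n[...,1]*z,z]); return world(c,P)
def proj(c,P):
    M,t=Rt(c); q=(np.atleast_2d(P)-t)@M
    return cv2.projectPoints(q,np.zeros(3),np.zeros(3),np.array(c["mtx"],float),np.array(c["D"],float))[0][:,0]
E
python3 - <<'E'
from h import *
for n in ["top","scene"]:
    c=bot.camera(n); cv2.imwrite(f"pics/{n}0.png",c["pixels"]); print(n,c["eye"],c["attitude"])
    for o in ["gauge","gauge_tip","stand","clamp_a","clamp_a_mouth","tray","jar","fossil","brush"]:
        for d in bot.place_of(c,o)[:4]: print(o,round(d["p"],2),world(c,d["xyz"]).round(3),proj(c,world(c,d["xyz"])).round(0))
o=bot.get_obs(); print(o["clock"],o["tool_rot"],o["eef_pos"],o["ft_force"])
E
```

```text
top [0.49031848 0.00508611 1.03594898] [ 0.70699629 -0.70453703  0.03757139 -0.04870539]
gauge 0.5 [0.444 0.139 0.07 ] [[233. 273.]]
gauge 0.49 [0.588 0.182 0.009] [[221. 218.]]
stand 0.6 [ 0.444  0.138 -0.004] [[237. 272.]]
clamp_a 0.91 [0.608 0.009 0.007] [[285. 211.]]
clamp_a 0.7 [ 0.601 -0.197  0.001] [[360. 214.]]
clamp_a_mouth 0.78 [0.586 0.188 0.072] [[215. 217.]]
clamp_a_mouth 0.28 [ 0.6   -0.201  0.078] [[368. 211.]]
tray 0.73 [ 0.452  0.332 -0.   ] [[165. 269.]]
jar 0.93 [ 0.482 -0.322  0.003] [[409. 258.]]
fossil 0.67 [ 0.77  -0.121 -0.003] [[332. 154.]]
brush 0.58 [0.764 0.142 0.001] [[238. 156.]]
scene [1.01361329 0.29358902 0.79224739] [ 0.43688657  0.84825391 -0.26874523 -0.1318007 ]
gauge 0.64 [0.445 0.137 0.069] [[369. 183.]]
gauge 0.58 [0.457 0.242 0.052] [[406. 212.]]
gauge_tip 0.66 [ 0.601 -0.196 -0.001] [[223. 180.]]
gauge_tip 0.57 [ 0.456  0.241 -0.002] [[400. 224.]]
stand 0.85 [ 0.443  0.142 -0.004] [[366. 202.]]
clamp_a 0.96 [0.616 0.007 0.003] [[283. 221.]]
clamp_a 0.96 [ 0.602 -0.195  0.001] [[223. 180.]]
clamp_a 0.69 [0.591 0.185 0.   ] [[352. 252.]]
clamp_a_mouth 0.68 [0.585 0.189 0.072] [[360. 236.]]
tray 0.57 [ 0.449  0.342 -0.002] [[440. 243.]]
jar 0.79 [ 0.483 -0.316 -0.001] [[218. 135.]]
fossil 0.92 [ 0.768 -0.12  -0.004] [[202. 241.]]
brush 0.79 [ 0.765  0.145 -0.004] [[295. 303.]]
brush 0.63 [ 0.6   -0.197  0.001] [[223. 179.]]
1.0 [ 9.84222392e-01  1.76935812e-01  1.92382482e-05 -8.76516425e-06] [ 0.17417363 -0.46866989  0.23130667] [-0.46568917  0.83993358  0.11204405]
```

```bash
python3 - <<'E'
from h import *
a=cv2.imread("pics/top0.png")[130:320,120:450]
cv2.imwrite("pics/topc.png",cv2.resize(a,(792,456),interpolation=cv2.INTER_CUBIC))
E
```

```text
(no output)
```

View pics/scene0.png

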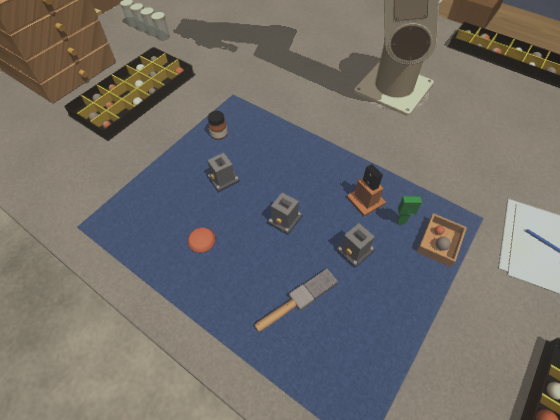

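View pics/topc.png

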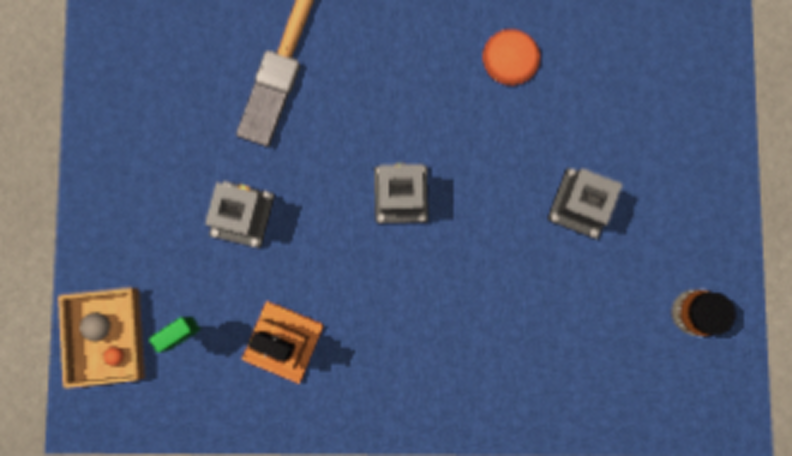

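The scene picture shows the clamps at (222,172), (284,212) and (357,245), the stand with the black gauge at (370,185), and the green look-alike at (409,208). The crop confirms the layout. Next, heights and yaws from depth.

```bash
cat >> h.py <<'E'
def flat(c,xy,r=0.045,lo=None,hi=None,P=None):
    """centre, sides, yaw of the top face near xy between heights lo,hi"""
    P=cloud(c) if P is None else P
    ok=(c["range_z"]>0)&(np.hypot(P[...,0]-xy[0],P[...,1]-xy[1])<r)
    if lo is None:
        z=P[ok][:,2]; z=z[z>0.05]; hi_=np.histogram(z,np.arange(.05,.14,.003)); k=hi_[0].argmax(); lo,hi=hi_[1][k]-.003,hi_[1][k]+.006
    Q=P[ok&(P[...,2]>lo)&(P[...,2]<hi)]
    (x,y),s,a=cv2.minAreaRect((Q[:,:2]*1000).astype(np.float32))
    return np.round([x,y],1),np.round(s,1),round(a,1),len(Q),round(float(np.median(Q[:,2]))*1000,1)
E
python3 - <<'E'
from h import *
for n in ["top","scene"]:
    c=bot.camera(n); P=cloud(c)
    for xy in [(.588,.185),(.612,.008),(.601,-.197)]: print(n,flat(c,xy,P=P))
    print(n,"gauge",flat(c,(.444,.139),.04,.105,.14,P=P), "stand",flat(c,(.444,.139),.06,.06,.075,P=P))
c=bot.camera("wrist");o=bot.get_obs();M,t=Rt(c);T=R.from_quat(o["tool_rot"]).as_matrix()
print("cam in tool",(T.T@(t-o["eef_pos"])).round(4),(T.T@M).round(3),c["mtx"])
E
```

```text
top (array([585.7, 184.3]), array([46.2, 46. ]), 76.5, 274, 75.6)
top (array([609.1,   5.1]), array([46.4, 43.6]), 0.2, 261, 75.0)
top (array([ 600.1, -198.8]), array([46. , 46.2]), 68.4, 280, 73.4)
top gauge (array([442.8, 135. ]), array([40.1, 19.2]), 70.7, 138, 118.6) stand (array([443. , 135.9]), array([51.7, 35.9]), 68.0, 144, 68.9)
scene (array([587.7, 188. ]), array([47., 48.]), 75.6, 353, 74.3)
scene (array([612.3,   7.8]), array([48. , 46.8]), 2.5, 316, 73.3)
scene (array([ 601.7, -197.3]), array([48.8, 46.6]), 67.9, 243, 71.5)
scene gauge (array([445.5, 138.8]), array([41.3, 20.5]), 70.3, 162, 116.4) stand (array([445.8, 140.1]), array([53.2, 38.1]), 70.3, 193, 67.5)
cam in tool [ 0.0845  0.0002 -0.1431] [[-0.002 -0.944 -0.329]
 [ 1.    -0.002 -0.001]
 [ 0.    -0.329  0.944]] [[333.60340919   0.         279.68580184]
 [  0.         333.60340919 217.91511873]
 [  0.           0.           1.        ]]
```

Request:
carry_out:
  increments: [6, 0, 0, 0, -0.176, 6, 0, 0, 0, -0.176, 6, 0, 0, 0, -0.176, 6, 0, 0, 0, -0.176, 6, 0, 0, 0, -0.174]

```text
clock: 1.78
eef_pos: [0.1742, -0.4687, 0.2313]
tool_rot: [0.814, 0.581, 0.0, -0.0]
ft_force: [0.4, -0.2, 0.8]
grip_width: 0.0605
grasp_force: 0.0
```

```bash
cat >> h.py <<'E'
def go(xyz,yaw_y):
    """tool-frame shift (cm) from measured pose to TCP xyz, and turn so tool y lies along yaw_y (deg, mod 180)"""
    o=bot.get_obs(); T=R.from_quat(o["tool_rot"]).as_matrix()
    cur=np.degrees(np.arctan2(T[1,1],T[0,1])); d=(yaw_y-cur+90)%180-90
    print("t",round(o["clock"],2),"tcp",np.round(o["eef_pos"],4),"yaw_y",cur.round(2),"tilt",T[2,2].round(5),"ft",np.round(o["ft_force"],1),"w",round(o["grip_width"],4))
    print("shift cm (present axes)",(T.T@(np.array(xyz)-o["eef_pos"])*100).round(2),"turn",-np.radians(d).round(4))
E
python3 -c "
from h import *
go((.444,.137,.235),-19.3)"
```

```text
t 1.77 tcp [ 0.1742 -0.4687  0.2313] yaw_y -18.98 tilt -1.0 ft [ 0.4 -0.2  0.8] w 0.0605
shift cm (present axes) [66.05  5.82 -0.37] turn 0.0056
```

Request:
carry_out:
  increments: [6, 6, 0.55, 0, 0, 6, 6, 0.55, 0, 0, 6, 6, 0.55, 0, 0, 6, 6, 0.55, 0, 0, 6, 6, 0.55, 0, 0]

```text
clock: 2.4
eef_pos: [0.2999, -0.1931, 0.2316]
tool_rot: [0.816, 0.578, 0.0, 0.001]
ft_force: [0.7, 0.0, 0.2]
grip_width: 0.0599
grasp_force: 0.0
```

Request:
carry_out:
  increments: [6, 6, 0.55, 0, 0, 6, 6, 0.55, 0, 0, 6, 6, 0.55, 0, 0, 6, 6, 0.55, 0, 0, 6, 6, 0.55, 0, 0]

```text
clock: 3.02
eef_pos: [0.4252, 0.0814, 0.2316]
tool_rot: [0.816, 0.579, 0.0, 0.0]
ft_force: [1.4, -0.5, 0.2]
grip_width: 0.0599
grasp_force: 0.0
```

```bash
python3 -c "
from h import *
go((.444,.137,.235),-19.3)"
```

```text
t 3.02 tcp [0.4252 0.0814 0.2316] yaw_y -19.28 tilt -1.0 ft [ 1.4 -0.5  0.2] w 0.0599
shift cm (present axes) [ 5.87 -0.06 -0.33] turn 0.0003
```

Request:
carry_out:
  increments: [6, 3, -0.03, -0.15, 0, 6, 2.87, -0.03, -0.15, 0, 6, 0, 0, 0, 0, 6, 0, 0, 0, 0, 6, 0, 0, 0, 0]

```text
clock: 3.65
eef_pos: [0.443, 0.134, 0.2343]
tool_rot: [0.816, 0.578, -0.0, 0.0]
ft_force: [-1.2, -0.5, -0.6]
grip_width: 0.0602
grasp_force: 0.0
```

```bash
python3 - <<'E'
from h import *
c=bot.camera("wrist"); P=cloud(c); cv2.imwrite("pics/w1.png",c["pixels"])
g=flat(c,(.444,.137),.04,.11,.13,P=P); print("gauge",g, "stand",flat(c,(.444,.137),.06,.062,.076,P=P))
for d in bot.place_of(c,"gauge")[:2]: print(d["p"],world(c,d["xyz"]))
go((g[0][0]/1e3,g[0][1]/1e3,.085),-19.3)
E
```

```text
gauge (array([442. , 137.7]), array([40. , 19.3]), 68.9, 1092, 120.2) stand (array([442.2, 138. ]), array([51.9, 36. ]), 67.7, 1050, 70.4)
0.97 [0.44328154 0.14048355 0.07003601]
0.66 [0.45200817 0.23799366 0.05502383]
t 3.75 tcp [0.4431 0.1341 0.2344] yaw_y -19.39 tilt -1.0 ft [0.6 0.3 0.2] w 0.0599
shift cm (present axes) [ 0.3  -0.23 14.94] turn -0.0016
```

View pics/w1.png

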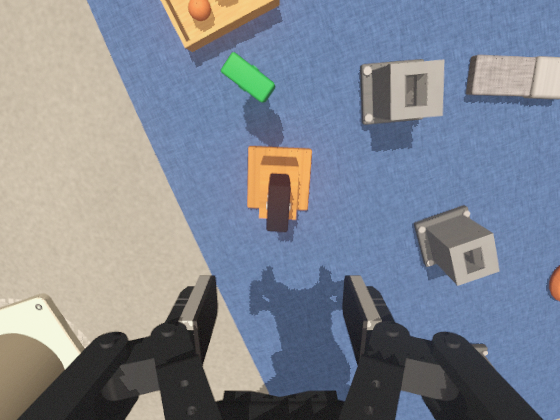

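The wrist picture shows the black gauge in its stand at (280,200), the green look-alike at (248,77), and the clamps' slots at (415,90) and (473,261). I'll descend and grasp.

Request:
carry_out:
  increments: [6, 0.3, -0.23, 4, 0.01, 6, 0, 0, 4, 0, 6, 0, 0, 4, 0, 6, 0, 0, 2.0, 0, 6, 0, 0, 1.1, 0]

```text
clock: 4.38
eef_pos: [0.4415, 0.1378, 0.0823]
tool_rot: [0.819, 0.574, -0.001, -0.0]
ft_force: [1.0, -0.2, 0.0]
grip_width: 0.0603
grasp_force: 0.0
```

Request:
carry_out:
  increments: [6, 0, 0, 0, 0, 0, 0, 0, 0, 0, 0, 0, 0, 0, 0, 0, 0, 0, 0, 0, 0, 0, 0, 0, 0]

```text
clock: 5.0
eef_pos: [0.443, 0.1389, 0.0843]
tool_rot: [0.819, 0.574, 0.001, 0.0]
ft_force: [-0.5, -0.3, 5.7]
grip_width: 0.0173
grasp_force: 59.1
```

Request:
carry_out:
  increments: [0, 0, 0, 0, 0, 0, 0, 0, 0, 0, 0, 0, 0, -0.3, 0, 0, 0, 0, -0.3, 0, 0, 0, 0, 0, 0]

```text
clock: 5.62
eef_pos: [0.442, 0.1385, 0.0893]
tool_rot: [0.819, 0.574, -0.0, -0.0]
ft_force: [-0.1, 0.5, -0.5]
grip_width: 0.0172
grasp_force: 58.5
```

Request:
carry_out:
  increments: [0, 0, 0, -4, 0, 0, 0, 0, -4, 0, 0, 0, 0, -4, 0, 0, 0, 0, -3, 0, 0, 0, 0, 0, 0]

```text
clock: 6.25
eef_pos: [0.4436, 0.139, 0.2414]
tool_rot: [0.819, 0.574, 0.003, 0.001]
ft_force: [-0.1, -0.4, -2.2]
grip_width: 0.0177
grasp_force: 60.1
```

```bash
python3 - <<'E'
from h import *
a=np.radians(76)
go((.587-.06*np.cos(a),.186-.06*np.sin(a),.235),-14)
E
```

```text
t 6.25 tcp [0.4436 0.139  0.2414] yaw_y -19.88 tilt -0.99999 ft [-0.1 -0.4 -2.2] w 0.0177
shift cm (present axes) [ 3.32 12.5   0.71] turn -0.1026
```

Request:
carry_out:
  increments: [0, 1.1, 4.1, 0, 0, 0, 1.1, 4.2, 0, 0, 0, 1.1, 4.2, 0, 0, 0, 0, 0, 0, -0.103, 0, 0, 0, 0, 0]

```text
clock: 6.88
eef_pos: [0.5703, 0.1267, 0.2365]
tool_rot: [0.788, 0.615, -0.002, -0.001]
ft_force: [0.2, 0.3, -1.6]
grip_width: 0.0172
grasp_force: 60.1
```

```bash
python3 - <<'E'
from h import *
c=bot.camera("wrist"); P=cloud(c); cv2.imwrite("pics/w2.png",c["pixels"])
g=flat(c,(.587,.186),.045,.065,.085,P=P); print(g)
for n in ["clamp_a_mouth","gauge","gauge_tip"]:
  for d in bot.place_of(c,n)[:3]: print(n,d["p"],world(c,d["xyz"]))
go((.587,.186,.235),-14)
E
```

```text
(array([585.2, 186. ]), array([46.7, 46.4]), 77.1, 2533, 77.2)
clamp_a_mouth 0.86 [0.58197108 0.1872306  0.08005501]
gauge 0.98 [0.56801694 0.12292802 0.22480666]
gauge 0.85 [0.45245054 0.23673134 0.0572435 ]
gauge_tip 0.97 [0.56946117 0.1246717  0.17132289]
gauge_tip 0.76 [ 0.45634721  0.24009927 -0.0009304 ]
t 7.08 tcp [0.5702 0.1272 0.239 ] yaw_y -14.02 tilt -1.0 ft [-0.  -0.6 -1.2] w 0.0175
shift cm (present axes) [6.11 0.2  0.4 ] turn -0.0003
```

View pics/w2.png

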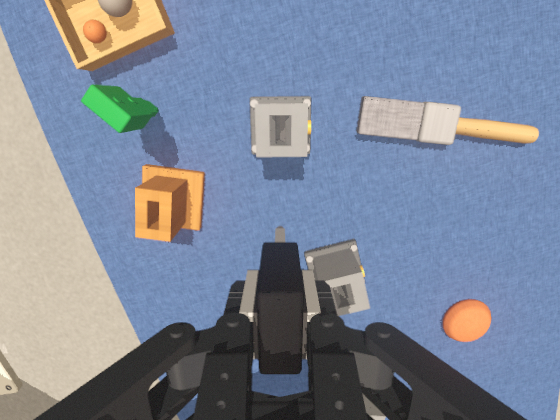

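The wrist picture shows clamp 1's slot at (281,127), lined up with the held gauge's blade at (280,232). I'll measure blade and slot in the same cloud.

```bash
cat >> h.py <<'E'
def rel(xy,yaw,lo=.06,hi=.09,c=None):
    """clamp slot centre vs blade centre, tool frame, mm, by the wrist camera"""
    c=bot.camera("wrist") if c is None else c; o=bot.get_obs(); P=cloud(c); T=R.from_quat(o["tool_rot"]).as_matrix(); v=c["range_z"]>0
    f=flat(c,xy,.045,lo,hi,P=P)
    q=(P-o["eef_pos"])@T*1000
    b=v&(abs(q[...,1])<12)&(abs(q[...,0])<25)&(q[...,2]>18)&(q[...,2]<40)
    B=q[b]; print("blade pts",len(B),"y range",np.percentile(B[:,1],[2,50,98]).round(2),"x max",np.percentile(B[:,0],98).round(1),"z max",B[:,2].max().round(1))
    h=v&(abs(q[...,1])<60)&(np.hypot(P[...,0]-f[0][0]/1e3,P[...,1]-f[0][1]/1e3)<.017)&(P[...,2]<f[4]/1e3-.002)
    fc=(np.r_[f[0]/1e3,f[4]/1e3]-o["eef_pos"])@T*1000
    print("face",f,"in tool",fc.round(2))
    H=q[h]; print("slot px",len(H),"y range",np.percentile(H[:,1],[2,50,98]).round(2))
    H2=v&(abs(q[...,2]-fc[2])<2)&(np.hypot(q[...,0]-fc[0],q[...,1]-fc[1])<30)
    # inner edges of the flat face along tool y through the middle of the slot
    m=H2&(abs(q[...,0]-fc[0])<7); Y=q[m][:,1]-fc[1]; print("face edges y rel",np.round([Y.min(),Y[Y<0].max(),Y[Y>0].min(),Y.max()],2))
    m=H2&(abs(q[...,1]-fc[1])<5); X=q[m][:,0]-fc[0]; print("face edges x rel",np.round([X.min(),X[X<0].max(),X[X>0].min(),X.max()],2))
E
python3 -c "
from h import *
rel((.5855,.186),-14)"
```

```text
blade pts 46 y range [-3.24 -0.3   2.04] x max 9.7 z max 39.8
face (array([585.1, 185.6]), array([46.7, 46.2]), 76.3, 2503, 77.2) in tool [ 60.24   0.18 162.12]
slot px 574 y range [-9.12 -1.14  7.1 ]
face edges y rel [-22.81  -9.29   7.65  22.96]
face edges x rel [-23.18 -13.12  13.79  23.13]
```

```bash
python3 - <<'E'
from h import *
c=bot.camera("wrist"); o=bot.get_obs(); P=cloud(c); T=R.from_quat(o["tool_rot"]).as_matrix()
q=((P-o["eef_pos"])@T*1000)[c["range_z"]>0]
q=q[(abs(q[:,1])<8)&(abs(q[:,0])<30)&(q[:,2]<60)&(q[:,2]>-60)]
for z in range(-44,48,4):
    s=q[(q[:,2]>=z)&(q[:,2]<z+4)]
    if len(s): print(z,len(s),np.percentile(s[:,0],[1,50,99]).round(1),np.percentile(s[:,1],[1,50,99]).round(1))
print(q[:,2].max())
E
```

```text
-40 1289 [-19.4  -0.   17.2] [-7.8 -0.4  7.4]
-36 2239 [-20.8   3.   18.4] [-7.9  0.   7.9]
-32 218 [17.2 18.  18.7] [-7.6  0.1  7.8]
-28 200 [17.3 18.  18.7] [-7.9  0.3  7.7]
-24 180 [17.2 18.  18.6] [-7.7 -0.7  7.8]
-20 174 [17.3 18.  18.9] [-7.9  0.1  7.8]
-16 154 [17.1 18.  18.6] [-7.6  0.3  7.9]
-12 156 [17.3 18.1 18.6] [-7.9 -0.3  7.6]
-8 133 [17.4 18.  18.6] [-7.6  0.6  7.8]
-4 123 [17.4 18.1 18.7] [-7.8 -0.8  7.6]
0 115 [17.4 18.1 18.6] [-8.  -0.3  7.7]
4 113 [17.2 18.  18.7] [-7.6 -0.3  7.9]
8 96 [17.4 18.1 18.5] [-7.8  0.2  7.7]
32 22 [8.6 9.2 9.6] [-3.2 -0.6  2. ]
36 28 [8.7 9.1 9.6] [-3.3 -0.3  2.1]
40 24 [8.7 9.2 9.6] [-3.3 -0.6  2.1]
44 25 [8.7 9.1 9.6] [-3.2 -0.9  2.1]
57.78323139620282
```

Request:
carry_out:
  increments: [0, 3.1, 0.03, 0, 0, 0, 3.11, 0.02, 0, 0, 0, 0, 0, 4, 0, 0, 0, 0, 4, 0, 0, 0, 0, 0, 0]

```text
clock: 7.8
eef_pos: [0.5834, 0.1866, 0.1559]
tool_rot: [0.788, 0.616, -0.004, -0.001]
ft_force: [-0.3, -0.3, -0.8]
grip_width: 0.0172
grasp_force: 59.9
```

```bash
python3 - <<'E'
from h import *
for i in range(3): go((.5853,.1858,.0907),-13.7)
c=bot.camera("wrist"); cv2.imwrite("pics/w3.png",c["pixels"][100:400,130:430])
E
```

```text
t 7.8 tcp [0.5834 0.1866 0.1559] yaw_y -13.97 tilt -0.99997 ft [-0.3 -0.3 -0.8] w 0.0172
shift cm (present axes) [-0.    0.25  6.52] turn -0.0047
t 7.8 tcp [0.5834 0.1866 0.1559] yaw_y -13.97 tilt -0.99997 ft [-0.3 -0.3 -0.8] w 0.0172
shift cm (present axes) [-0.    0.25  6.52] turn -0.0047
t 7.8 tcp [0.5834 0.1866 0.1559] yaw_y -13.97 tilt -0.99997 ft [-0.3 -0.3 -0.8] w 0.0172
shift cm (present axes) [-0.    0.25  6.52] turn -0.0047
```

View pics/w3.png

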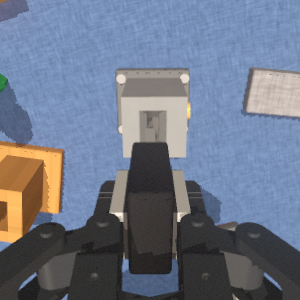

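The crop shows the slot at column ~153 and the handle at ~150, so there is a possible sideways offset. I'll measure it in the camera's own frame, which is free of pose noise.

```bash
cat >> h.py <<'E'
def camrel(xy,r=.04,lo=.065,hi=.085):
    """camera frame (cam x = tool y; tool x,z from fixed mount), mm: held handle/blade and clamp face"""
    c=bot.camera("wrist"); M,t=Rt(c); P=cloud(c); v=c["range_z"]>0
    A=np.array([[-.002,-.944,-.329],[1,-.002,-.001],[0,-.329,.944]]); q=(((P-t)@M)@A.T+[.0845,.0002,-.1431])*1000
    s=v&(abs(q[...,1])<14)&(q[...,0]>12)&(q[...,0]<22)&(q[...,2]>-30)&(q[...,2]<10); S=q[s]
    s=v&(abs(q[...,1])<14)&(q[...,0]>4)&(q[...,0]<14)&(q[...,2]>16)&(q[...,2]<55); B=q[s]
    print("handle y",np.percentile(S[:,1],[1,99]).round(1),"front x",np.median(S[:,0]).round(1),"blade y",np.percentile(B[:,1],[2,98]).round(1) if len(B)>9 else None)
    s=v&(np.hypot(P[...,0]-xy[0],P[...,1]-xy[1])<r)&(P[...,2]>lo)&(P[...,2]<hi)&(q[...,0]>-40); F=q[s]
    (x,y),sz,a=cv2.minAreaRect(F[:,:2].astype(np.float32)); print("face tool xy",round(x,1),round(y,1),np.round(sz,1),round(a,1),"z",np.median(F[:,2]).round(1),len(F))
    print("face y extent at far rows",np.percentile(F[F[:,0]>14][:,1],[1,99]).round(1) if (F[:,0]>14).any() else None, "x max",np.percentile(F[:,0],99).round(1))
E
python3 -c "
from h import *
camrel((.5853,.1858))
camrel((.5853,.1858))"
```

```text
handle y [-8.8  8.6] front x 18.0 blade y [-2.9  2.6]
face tool xy -0.8 0.8 [46.2 46.8] 89.8 z 81.6 3201
face y extent at far rows [-22.2  23.3] x max 22.4
handle y [-8.8  8.7] front x 18.0 blade y [-2.9  2.6]
face tool xy -1.8 -0.9 [46.2 46.9] 89.8 z 83.4 3124
face y extent at far rows [-23.8  21.4] x max 21.5
```

Request:
carry_out:
  increments: [0, 0, 0, 0, 0, 0, 0, 0, 0, 0, 0, 0, 0, 0, 0, 0, 0, 0, 0, 0, 0, 0, 0, 0, 0]

```text
clock: 8.57
eef_pos: [0.5864, 0.1872, 0.1593]
tool_rot: [0.788, 0.616, -0.0, -0.0]
ft_force: [-0.7, -1.1, -1.0]
grip_width: 0.0174
grasp_force: 59.9
```

```bash
python3 -c "
from h import *
for i in range(4): camrel((.5853,.1858)); go((.5853,.1858,.0907),-13.7)"|grep -v extent
```

```text
handle y [-8.8  8.6] front x 18.0 blade y [-2.9  2.7]
face tool xy -1.1 -0.5 [46.  46.6] 89.8 z 82.2 3153
t 8.62 tcp [0.5864 0.1872 0.1592] yaw_y -13.98 tilt -1.0 ft [ 0.  -0.2 -2.5] w 0.0175
shift cm (present axes) [-0.16 -0.07  6.85] turn -0.0049
handle y [-8.8  8.7] front x 18.0 blade y [-2.9  2.6]
face tool xy -1.2 -0.5 [46.5 46.3] 0.0 z 82.2 3153
t 8.68 tcp [0.5864 0.1872 0.1592] yaw_y -13.98 tilt -1.0 ft [ 0.2 -0.1 -0.6] w 0.0175
shift cm (present axes) [-0.16 -0.07  6.85] turn -0.0049
handle y [-8.8  8.7] front x 18.0 blade y [-2.9  2.6]
face tool xy -1.4 -0.5 [46.1 46.7] 89.6 z 82.1 3148
t 8.72 tcp [0.5864 0.1872 0.1592] yaw_y -13.98 tilt -1.0 ft [-0.5  0.1 -0.8] w 0.0172
shift cm (present axes) [-0.16 -0.07  6.85] turn -0.0049
handle y [-8.8  8.6] front x 18.0 blade y [-2.9  2.6]
face tool xy -1.2 -0.5 [46.1 46.4] 89.8 z 82.2 3153
t 8.78 tcp [0.5864 0.1872 0.1592] yaw_y -13.98 tilt -1.0 ft [-0.5 -0.8 -0.7] w 0.0175
shift cm (present axes) [-0.16 -0.07  6.85] turn -0.0049
```

Request:
carry_out:
  increments: [0, 0.07, -0.035, 0.5, -0.005, 0, 0, 0, 0.5, 0, 0, 0, 0, 0.5, 0, 0, 0, 0, 0.3, 0, 0, 0, 0, 0, 0]

```text
clock: 9.4
eef_pos: [0.586, 0.1879, 0.1408]
tool_rot: [0.786, 0.618, -0.0, -0.0]
ft_force: [1.0, 0.2, -1.8]
grip_width: 0.0171
grasp_force: 60.0
```

Request:
carry_out:
  increments: [0, 0, 0, 0.2, 0, 0, 0, 0, 0.2, 0, 0, 0, 0, 0.2, 0, 0, 0, 0, 0.2, 0, 0, 0, 0, 0.1, 0]

```text
clock: 10.02
eef_pos: [0.5861, 0.188, 0.1321]
tool_rot: [0.786, 0.618, -0.0, -0.0]
ft_force: [0.6, 0.2, -1.5]
grip_width: 0.0173
grasp_force: 60.0
```

Request:
carry_out:
  increments: [0, 0, 0, 0, 0, 0, 0, 0, 0.1, 0, 0, 0, 0, 0.1, 0, 0, 0, 0, 0.1, 0, 0, 0, 0, 0.1, 0]

```text
clock: 10.65
eef_pos: [0.5862, 0.188, 0.1282]
tool_rot: [0.786, 0.618, -0.0, -0.0]
ft_force: [-0.6, 0.2, -1.0]
grip_width: 0.0171
grasp_force: 60.0
```

Request:
carry_out:
  increments: [0, 0, 0, 0.1, 0, 0, 0, 0, 0.1, 0, 0, 0, 0, 0.1, 0, 0, 0, 0, 0.1, 0, 0, 0, 0, 0.1, 0]

```text
clock: 11.28
eef_pos: [0.5862, 0.188, 0.1232]
tool_rot: [0.786, 0.618, 0.0, 0.0]
ft_force: [0.6, 0.5, -1.6]
grip_width: 0.0172
grasp_force: 60.0
```

Request:
carry_out:
  increments: [0, 0, 0, 0.1, 0, 0, 0, 0, 0.1, 0, 0, 0, 0, 0.1, 0, 0, 0, 0, 0.05, 0, 0, 0, 0, 0.05, 0]

```text
clock: 11.9
eef_pos: [0.5858, 0.1882, 0.1195]
tool_rot: [0.786, 0.618, -0.0, -0.0]
ft_force: [-2.6, 1.0, 2.5]
grip_width: 0.0175
grasp_force: 60.6
```

Request:
carry_out:
  increments: [0, 0, 0, 0.03, 0, 0, 0, 0, 0.03, 0, 0, 0, 0, 0.03, 0, 0, 0, 0, 0.03, 0, 0, 0, 0, 0.03, 0]

```text
clock: 12.52
eef_pos: [0.5861, 0.1881, 0.1179]
tool_rot: [0.786, 0.618, 0.0, -0.0]
ft_force: [-4.3, 1.7, 4.4]
grip_width: 0.0172
grasp_force: 60.8
```

Request:
carry_out:
  increments: [0, 0, 0, 0.03, 0, 0, 0, 0, 0.03, 0, 0, 0, 0, 0.03, 0, 0, 0, 0, 0.03, 0, 0, 0, 0, 0.03, 0]

```text
clock: 13.15
eef_pos: [0.5862, 0.188, 0.1163]
tool_rot: [0.786, 0.618, -0.0, -0.0]
ft_force: [-4.1, 1.5, 5.2]
grip_width: 0.0173
grasp_force: 60.9
```

Request:
carry_out:
  increments: [0, 0, 0, 0.05, 0, 0, 0, 0, 0.05, 0, 0, 0, 0, 0.05, 0, 0, 0, 0, 0.05, 0, 0, 0, 0, 0.05, 0]

```text
clock: 13.78
eef_pos: [0.5861, 0.188, 0.1138]
tool_rot: [0.786, 0.618, -0.0, -0.0]
ft_force: [-5.1, 1.7, 5.4]
grip_width: 0.0172
grasp_force: 60.9
```

Request:
carry_out:
  increments: [0, 0, 0, 0.05, 0, 0, 0, 0, 0.05, 0, 0, 0, 0, 0.05, 0, 0, 0, 0, 0.05, 0, 0, 0, 0, 0.05, 0]

```text
clock: 14.4
eef_pos: [0.586, 0.188, 0.1113]
tool_rot: [0.786, 0.618, -0.0, -0.0]
ft_force: [-5.4, 1.6, 6.5]
grip_width: 0.0173
grasp_force: 60.9
```

Request:
carry_out:
  increments: [0, 0, 0, 0.06, 0, 0, 0, 0, 0.06, 0, 0, 0, 0, 0.06, 0, 0, 0, 0, 0.06, 0, 0, 0, 0, 0.06, 0]

```text
clock: 15.02
eef_pos: [0.5859, 0.188, 0.1083]
tool_rot: [0.786, 0.618, -0.0, -0.0]
ft_force: [-5.4, 1.2, 6.8]
grip_width: 0.0177
grasp_force: 61.0
```

Request:
carry_out:
  increments: [0, 0, 0, 0.06, 0, 0, 0, 0, 0.06, 0, 0, 0, 0, 0.06, 0, 0, 0, 0, 0.06, 0, 0, 0, 0, 0.06, 0]

```text
clock: 15.65
eef_pos: [0.5854, 0.1879, 0.1045]
tool_rot: [0.786, 0.618, -0.001, -0.001]
ft_force: [-5.0, 2.0, 1.6]
grip_width: 0.0171
grasp_force: 60.4
```

Request:
carry_out:
  increments: [0, 0, 0, 0.06, 0, 0, 0, 0, 0.06, 0, 0, 0, 0, 0.06, 0, 0, 0, 0, 0.06, 0, 0, 0, 0, 0.06, 0]

```text
clock: 16.27
eef_pos: [0.5853, 0.1878, 0.1014]
tool_rot: [0.786, 0.618, -0.001, -0.001]
ft_force: [-5.3, 1.2, 2.3]
grip_width: 0.0172
grasp_force: 60.5
```

The ramp resistance (about 7 N up, 5.5 N sideways) gave way to a steady light drag past the seizing range, so this is the good clamp. I'll go on to home.

Request:
carry_out:
  increments: [0, 0, 0, 0.1, 0, 0, 0, 0, 0.1, 0, 0, 0, 0, 0.1, 0, 0, 0, 0, 0.1, 0, 0, 0, 0, 0.1, 0]

```text
clock: 16.9
eef_pos: [0.5852, 0.1878, 0.0963]
tool_rot: [0.786, 0.618, -0.001, -0.001]
ft_force: [-5.2, 1.5, 2.8]
grip_width: 0.0168
grasp_force: 60.5
```

Request:
carry_out:
  increments: [0, 0, 0, 0.06, 0, 0, 0, 0, 0.06, 0, 0, 0, 0, 0.06, 0, 0, 0, 0, 0.06, 0, 0, 0, 0, 0.06, 0]

```text
clock: 17.52
eef_pos: [0.5852, 0.1878, 0.0933]
tool_rot: [0.786, 0.618, -0.001, -0.001]
ft_force: [-6.2, 1.5, 3.1]
grip_width: 0.0174
grasp_force: 60.5
```

Request:
carry_out:
  increments: [0, 0, 0, 0.03, 0, 0, 0, 0, 0.03, 0, 0, 0, 0, 0.03, 0, 0, 0, 0, 0.03, 0, 0, 0, 0, 0.03, 0]

```text
clock: 18.15
eef_pos: [0.5852, 0.1878, 0.0918]
tool_rot: [0.786, 0.618, -0.001, -0.001]
ft_force: [-6.1, 0.9, 3.3]
grip_width: 0.0172
grasp_force: 60.6
```

Request:
carry_out:
  increments: [0, 0, 0, 0.03, 0, 0, 0, 0, 0.03, 0, 0, 0, 0, 0.02, 0, 0, 0, 0, 0.02, 0, 0, 0, 0, 0.02, 0]

```text
clock: 18.77
eef_pos: [0.5852, 0.1877, 0.0912]
tool_rot: [0.786, 0.618, -0.001, -0.0]
ft_force: [-6.2, 1.2, 7.2]
grip_width: 0.0172
grasp_force: 61.0
```

Request:
carry_out:
  increments: [0, 0, 0, 0.03, 0, 0, 0, 0, 0.03, 0, 0, 0, 0, 0.03, 0, 0, 0, 0, 0, 0, 0, 0, 0, 0, 0]

```text
clock: 19.4
eef_pos: [0.5852, 0.1878, 0.0912]
tool_rot: [0.786, 0.618, -0.001, -0.0]
ft_force: [-7.4, 0.4, 9.6]
grip_width: 0.0174
grasp_force: 61.4
```

Request:
carry_out:
  increments: [0, 0, 0, 0.05, 0, 0, 0, 0, 0.05, 0, 0, 0, 0, 0.05, 0, 0, 0, 0, 0, 0, 0, 0, 0, 0, 0]

```text
clock: 20.02
eef_pos: [0.5852, 0.1877, 0.0912]
tool_rot: [0.786, 0.618, -0.0, -0.0]
ft_force: [-11.0, -0.0, 16.5]
grip_width: 0.0173
grasp_force: 62.5
```

```bash
python3 - <<'E'
from h import *
go((.5852,.1878,.0912),-13.7)
c=bot.camera("scene"); P=cloud(c); print(flat(c,(.587,.186),.04,.11,.15,P=P),flat(c,(.587,.186),.045,.068,.082,P=P))
E
```

```text
t 20.02 tcp [0.5852 0.1877 0.0912] yaw_y -13.69 tilt -1.0 ft [-11.   -0.   16.5] w 0.0173
shift cm (present axes) [ 0.01  0.   -0.  ] turn 0.0002
(array([589. , 196.9]), array([24.7, 71.8]), 65.1, 172, 127.6) (array([588.6, 188. ]), array([46.5, 47. ]), 75.3, 219, 74.2)
```

Landed: there is no further travel and the force is rising. I'll back the command off a little, release, and lift away.

Request:
carry_out:
  increments: [0, 0, 0, -0.1, 0, 0, 0, 0, -0.1, 0, 0, 0, 0, 0, 0, 6, 0, 0, 0, 0, 6, 0, 0, 0, 0]

```text
clock: 20.7
eef_pos: [0.5876, 0.1876, 0.091]
tool_rot: [0.787, 0.618, 0.001, 0.001]
ft_force: [0.3, -0.5, 0.2]
grip_width: 0.053
grasp_force: 0.0
```

Request:
carry_out:
  increments: [6, 0, 0, 0, 0, 6, 0, 0, 0, 0, 6, 0, 0, 0, 0, 6, 0, 0, 0, 0, 6, 0, 0, 0, 0]

```text
clock: 21.32
eef_pos: [0.5863, 0.188, 0.0912]
tool_rot: [0.786, 0.618, 0.0, 0.0]
ft_force: [-0.1, 0.2, 0.4]
grip_width: 0.0602
grasp_force: 0.0
```

Request:
carry_out:
  increments: [6, 0, 0, -2, 0, 6, 0, 0, -4, 0, 6, 0, 0, -4, 0, 6, 0, 0, -4, 0, 6, -3, 0, 0, 0]

```text
clock: 21.95
eef_pos: [0.5815, 0.1607, 0.2355]
tool_rot: [0.785, 0.619, 0.004, 0.002]
ft_force: [0.0, -1.0, -0.5]
grip_width: 0.06
grasp_force: 0.0
```

Request:
carry_out:
  increments: [6, -3, 0, 0, 0, 6, 0, 0, 0, 0, 6, 0, 0, 0, 0, 6, 0, 0, 0, 0, 6, 0, 0, 0, 0]

```text
clock: 22.58
eef_pos: [0.5721, 0.1304, 0.2309]
tool_rot: [0.786, 0.618, -0.0, -0.0]
ft_force: [0.2, 0.5, -0.3]
grip_width: 0.0602
grasp_force: 0.0
```

```bash
python3 - <<'E'
from h import *
c=bot.camera("wrist"); P=cloud(c); cv2.imwrite("pics/w4.png",c["pixels"])
g=flat(c,(.587,.186),.04,.11,.15,P=P); print(g,flat(c,(.587,.186),.045,.065,.085,P=P))
s=(np.hypot(P[...,0]-.586,P[...,1]-.187)<.025)&(P[...,2]>.11); print(np.percentile(P[s][:,2],[5,50,95]))
go((.586,.187,.2),-13.7)
E
```

```text
(array([583.3, 186.7]), array([39. , 19.6]), 76.3, 1357, 127.4) (array([585.2, 185.9]), array([46.2, 46.2]), 76.6, 1643, 77.4)
[0.12570281 0.12737967 0.12856726]
t 22.62 tcp [0.5721 0.1303 0.2309] yaw_y -13.64 tilt -1.0 ft [ 0.6 -0.3  1. ] w 0.0601
shift cm (present axes) [5.83 0.02 3.09] turn 0.001
```

View pics/w4.png

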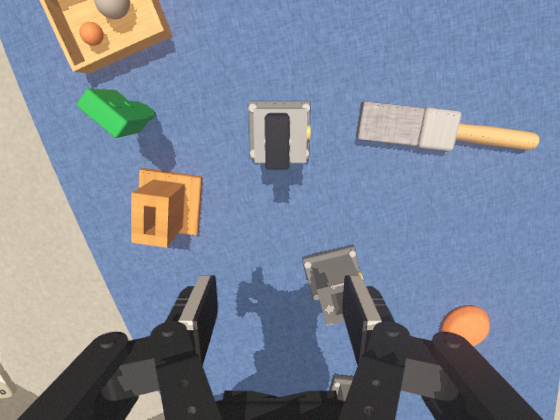

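The picture shows the gauge upright in the clamp at (278,140). Its top is 50 mm above the clamp's top, so the shoulder is down, and everything else is undisturbed.

```bash
python3 -c "
from workcell import bot
print(bot.job_done())"
```

```text
the job is handed in; nothing more can be done
None
```

The gauge is standing fully home in the clamp at about (0.585, 0.186), released with its shoulder on the top; that clamp gave way and then dragged lightly (about 3–4 N), the most I pressed was about 17 N, and I did not probe the other two clamps.

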